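# Clamp a crystal plate and hold it in the polariscope's light

### The job

A quartz plate lies in the open specimen holder on its stand. With the holder still on the stand, press its hinged cover down until the catch snaps shut, then take the holder by its handle, lift it off and hold the plate steady and level in the polariscope's light, centred over the lit window and about midway between the two filters, clear of both. Do not knock the polariscope or disturb the other things on the bench, and finish while still holding the plate there.

Things in the scene. Friction and masses are not known exactly. Their poses are not given: they have to be found in the camera images.
- holder: Loose holder, about 150 g: flat aluminium frame 66 x 64 mm, 10 mm thick, with a round seat; straight black handle along its -x, 16 mm wide, from the underside up to 16 mm, from x = -46 to -168 mm, jutting out freely beyond the stand from x = -60 mm. Origin: centre of the frame's underside, below the seat; x from handle to hinge, z up. Starts level on the stand, handle on the robot's side.
- handle_grip (a point): Point on the holder's handle where it is best held: on its centre line, 125 mm from the seat's middle (x = -125 mm), halfway up the bar (8 mm above the underside).
- cover (a joint): Cover angle, rad: 0 = flat shut, grows as it rises; starts at 0.6 to 1.0, stays where left. Hinge axis along the holder's y at x = +36, z = 12.5 mm. Dark steel plate 64 x 60 x 4 mm with a round hole and a 24 mm wide tab, its end 82 mm from the axis, over the handle's root. In the last 0.12 rad a snap catch resists with about 5 N at the tab; below 0.05 rad it snaps to 0 and holds.
- cover_tab (a point): Point on the upper face of the cover's tab, 74 mm from the hinge axis and 2 mm above the axis when shut; it moves with the cover.
- stone: Loose round quartz plate, 30 mm wide, 6 mm thick, 11 g, clear amber. Origin: centre of its underside. Lies in the holder's seat, a recess 33 mm wide with its floor 3 mm above the frame's underside, its top 1 mm below the frame's top; the shut cover leaves it 1.5 mm of play.
- stone_mid (a point): Middle of the quartz plate, 3 mm above its underside; in the seat it is 6 mm above the holder's underside, over the holder's origin.
- stand: Fixed loading stand on which the holder lies: a block 104 x 94 mm with a rubber top 36 mm above the bench and two ledges 4 mm high along its sides. Origin: centre of its underside on the bench.
- polariscope: Fixed. White base 85 mm high, x = -65 to 65, y = -65 to 125 mm; on it a black ring 72 mm wide, 22 mm high, round the lit lower filter; above, the upper filter in a 72 mm ring (202 to 230 mm high) on a white curved arm 70 mm broad that rises 120 mm to the +y side and reaches over 215 mm up. Open to -x, +x and -y between the filters. Origin: on the bench under the windows' centre.
- lower_window (a point): Centre of the lit lower window, level with the top of its ring, 107 mm above the bench; axes as the polariscope's.
- upper_window (a point): Centre of the underside of the upper filter, 202 mm above the bench, straight above the lower window.
- loupe: Bystander: folding steel loupe, 66 x 26 x 16 mm, lying on the bench. Origin under its case.
- jar: Bystander: small clear jar with black cap, 40 mm in diameter, 42 mm high. Origin at the centre of its underside.
- gem_box: Bystander: shallow square gem box, 50 x 50 x 21 mm. Origin at the centre of its underside.
- tweezers: Bystander: steel tweezers 170 mm long, 12 mm wide, 9 mm high, lying along its own x. Origin midway under it.

How it is judged:
On the way, in this order (a step that is already met when the one before it is completed fails the run):
1. the cover is snapped shut while the holder still lies on the stand, the quartz plate in its seat (value of joint cover below 0.03 rad and height (world z) of holder below 0.045 m and horizontal distance between holder and stand below 0.03 m and distance between stone and holder below 0.008 m), for 0.2 s.
2. the holder is lifted clear of the stand, cover still shut (height (world z) of holder above 0.07 m and contact force between holder and stand below 0.05 N and value of joint cover below 0.03 rad), for 0.2 s.
At the end, for the whole second after the job is handed in: Still gripped by the handle, off stand and polariscope; plate seated under the shut cover (< 0.03 rad), within 15 mm of the windows' centre line and 25 to 70 mm above the lower window (gap 95 mm); within 0.12 rad of level; slower than 20 mm/s and 0.15 rad/s; bystanders moved < 30 mm (horizontal distance between stone_mid and lower_window below 0.015 m and z of stone_mid in the frame of lower_window between 0.025 and 0.07 m and angle between holder's own z axis and vertical below 0.12 rad and value of joint cover below 0.03 rad and distance between stone and holder below 0.008 m and linear speed of holder below 0.02 m/s and angular speed of holder below 0.15 rad/s and contact force between holder and polariscope below 0.05 N and contact force between holder and stand below 0.05 N and contact force between holder and the fingers above 2 N and distance of each of loupe, jar, gem_box, tweezers from where it was at the start of the episode below 0.03 m and x of the grasp point in the frame of holder below -0.035 m); the arm keeps its last pose, push and grip.
It fails at once if the polariscope is knocked by the holder, the plate or the robot (more than 8 N) (contact force between any of holder, the fingers, the arm and polariscope above 8 N).
It fails at once if the quartz plate falls out of the holder (distance between stone and holder above 0.03 m).
It fails at once if a bystander is pushed more than 30 mm or the jar tipped over (distance of any of loupe, jar, gem_box, tweezers from where it was at the start of the episode above 0.03 m or angle between jar's own z axis and vertical above 0.6 rad).
It also fails if it takes over 61 s, if anything falls off the work surface, if the arm or the gripper's body presses on something with over 40 N, if the wrist force passes 120 N, or if a joint passes its speed limit or range.

### The arm

A 6-joint arm with a two-finger parallel gripper is mounted at the origin on the work surface. World frame = base frame: x ahead of the robot, y to its left, z up, the work surface at z = 0. Lengths are in m, angles in rad, forces in N, time in s.
With the tool pointing down it reaches from about 0.3 to 0.95 m from the base axis. Payload 3.1 kg.
Tool frame: the origin (TCP) lies midway between the tips of the shut fingers; the grasp point (between the pads) lies 19 mm behind it; x points along the fingers, y is the direction in which the jaws open and shut, and the axes are right-handed (so a half turn about x gives the same grasp; the last joint's range is limited). The gripper opens to 85 mm and grips with 20 to 120 N. Pads are 22 mm wide; open, the fingers measure 114 mm over their backs; the gripper's body (76 mm by 85 mm) begins 54 mm behind the grasp point. The pads swing forward as they close: fully open they stand 13 mm farther back than shut.
Start: joints at [-1.349, 0.308, 1.634, -0, 1.2, -0.07], TCP at [0.18, -0.599, 0.208] pointing down, gripper open.
Joint ranges: [-3.06, 3.06], [-0.79, 1.96], [0.05, 2.63], [-1.19, 4.34], [0.05, 2.64], [-2.94, 2.94]. Speed limits (rad/s): [2.79, 2.79, 3.14, 3.14, 3.14, 3.14].

### API

Orientations are given as [roll, pitch, yaw] about the fixed x, y, z axes, in that order (R = Rz(yaw) Ry(pitch) Rx(roll)).
In Python, from bench import env gives the robot as it stands.
- The arm moves only by the shell command python3 -m jog 'ROWS' [FORCE]. ROWS is JSON, a list of rows, each a list of 5 numbers: the opening, from 0 (shut) to 1 (fully open), then the shift along the tool's x, y, z in mm, then the turn about the tool's x in rad. A call has 1 to 12 rows; each row shifts and turns the commanded pose from where the row before left it, along the tool's axes as they then stand; what a row does not reach is not made up. A row lasts 1/10 s, in which the tool goes at most 50 mm and 8.59 degrees, less where a joint would pass 70% of its speed; a pose out of reach is approached as far as the arm can. A call with a gripper value outside its range is refused whole. The fingers move at their own pace and stop on an object; FORCE is the grip in N (left out, the last holds). Time passes only in rows, so rows that do not move let the fingers close. It gives the time, the measured TCP pose, the force and the opening at its end, in the units of the state.
- env.get_state(): the state, without advancing time (a new reading comes with each control period).
- env.capture(name): name is "scene" or "top" or "wrist"; returns (picture, depth): 384x512x3 uint8, blue, green, red; 384x512 float32, m along the optical axis (not along the pixel's ray), 0 where there is no reading.
- env.camera_model(name): a dict with "intrinsics" (3x3 intrinsics, pixels), "cam_to_world" (4x4, takes a point from camera to world coordinates); the wrist camera has in their place "mount" (4x4, takes a point from camera to tool coordinates, whose origin is the TCP and whose axes are the tool frame's). Camera axes: x right, y up, looking along -z (the intrinsics and any distortion apply to the point x, -y, -z); pixel columns grow to the right and rows downward; lengths in m; the calibration is good to about 2 mm. A picture is of the moment at which its call begins: read the wrist's pose just before it. camera_model takes no time and is no camera call.
- env.finish_job(): hands the job in, once; it reports no verdict.
The state is a dict: "t": time; "qpos": joint angles; "qvel": joint speeds; "tau": joint torques, N m; "tcp_pos": TCP position; "ee_rot": TCP orientation; "contact_force": force on the tool from outside, world axes, zero at the start; "wrist_torque": the same for the moment, N m; "opening": finger opening in m.
Only numpy, scipy, OpenCV 4.12 (cv2) and the standard library are available. Lean on these libraries where they do the work, as an engineer would, in place of code of your own. Each camera call takes 0.05 s, during which the arm holds its last target.

## Working session

There is one attempt and no reset: what is moved stays moved. The work goes in short steps, Python scripts to look and compute and a shell command to move; the robot and the scene stay as the last step left them, time stands still between calls to the robot, and variables do not carry over. Pictures are saved under pics/ and viewed, and the job is handed in when it is done.

```bash
ls; mkdir -p pics
python3 - <<'E'
from bench import env
import cv2, numpy as np
print(env.get_state())
for n in ["scene","top","wrist"]:
    im,d=env.capture(n); cv2.imwrite(f"pics/{n}0.png",im); np.save(f"pics/{n}0.npy",d)
    print(n,env.camera_model(n))
E
```

```text
pics
{'t': 0.0, 'qpos': array([-1.34868346e+00,  3.09029908e-01,  1.63520014e+00, -1.18529734e-05,
        1.19970558e+00, -6.96986418e-02]), 'qvel': array([-6.29260444e-05,  1.26506579e-04,  4.70989506e-04,  1.25098738e-04,
        7.57203535e-04, -1.69324586e-04]), 'tau': array([ 1.57031791e-03, -4.15245295e+01, -2.76662904e+01, -2.01215812e-04,
        1.02324667e-02,  3.95967232e-07]), 'tcp_pos': array([ 0.17957975, -0.59771823,  0.20632517]), 'ee_rot': array([-1.6357847 ,  1.56845333,  1.79762377]), 'contact_force': array([-0.61875287,  0.12319923,  0.30320524]), 'wrist_torque': array([-0.01847146,  0.03612069,  0.03554231]), 'opening': 0.08567620544724644}
scene {'intrinsics': array([[464.77847986,   0.        , 255.12843857],
       [  0.        , 464.77847986, 190.02599282],
       [  0.        ,   0.        ,   1.        ]]), 'cam_to_world': array([[ 0.51934848, -0.53061145,  0.66987211,  1.36023341],
       [ 0.85456061,  0.32414371, -0.40577952, -0.49284803],
       [-0.00182357,  0.7831873 ,  0.62178319,  0.85784976],
       [ 0.        ,  0.        ,  0.        ,  1.    
[... 271 characters left out ...]
99997557,  0.00259387, -0.00649093, -0.0174513 ],
       [-0.00600416,  0.15674273,  0.98762122,  1.03531767],
       [ 0.        ,  0.        ,  0.        ,  1.        ]])}
wrist {'intrinsics': array([[322.09059371,   0.        , 253.0616459 ],
       [  0.        , 322.09059371, 193.09946873],
       [  0.        ,   0.        ,   1.        ]]), 'mount': array([[ 1.25151766e-04,  2.60168224e-01, -9.65563297e-01,
        -1.65788004e-01],
       [ 9.99999903e-01,  3.76253854e-04,  2.30995784e-04,
         2.13486087e-04],
       [ 4.23394675e-04, -9.65563231e-01, -2.60168151e-01,
        -6.41522131e-02],
       [ 0.00000000e+00,  0.00000000e+00,  0.00000000e+00,
         1.00000000e+00]])}
```

View pics/scene0.png

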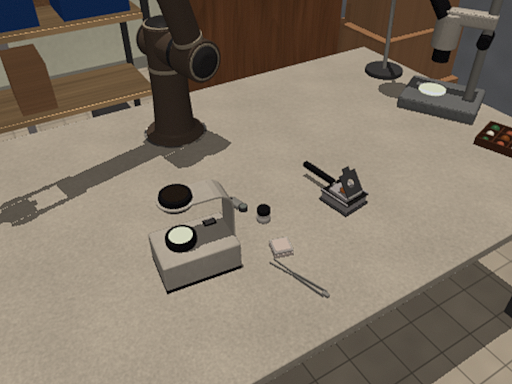

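View pics/top0.png

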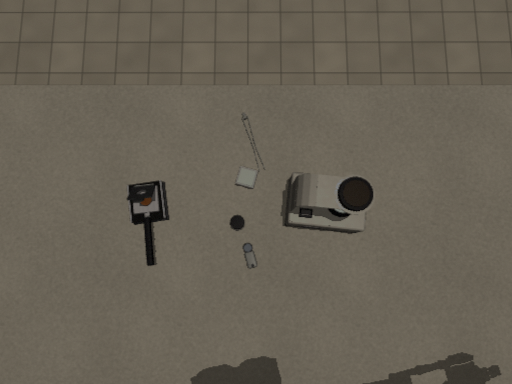

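View pics/wrist0.png

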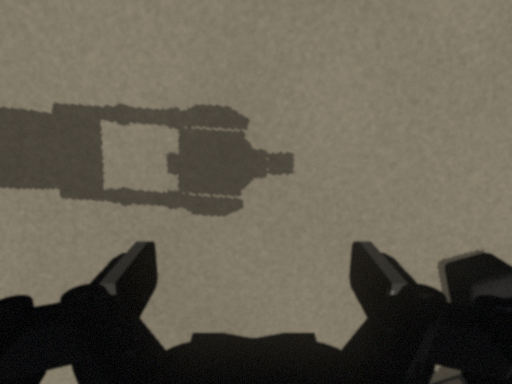

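The top view shows the holder at about (147,205) with its handle pointing down to (150,262). The polariscope is at (328,203), with its upper ring at (355,194). I'll zoom in next and measure the key points.

```bash
cat > h.py <<'E'
import numpy as np, cv2
from bench import env
from scipy.spatial.transform import Rotation as R
def ray(name,u,v,T=None):
    m=env.camera_model(name); K=m["intrinsics"]
    if T is None: T=m["cam_to_world"]
    d=np.array([(u-K[0,2])/K[0,0],-(v-K[1,2])/K[1,1],-1.0])
    return T[:3,3],T[:3,:3]@d
def onplane(name,u,v,z,T=None):
    o,d=ray(name,u,v,T); return o+d*(z-o[2])/d[2]
def bydepth(name,u,v,dep,T=None):
    o,d=ray(name,u,v,T); return o+d*dep
def tcpT(s):
    T=np.eye(4);T[:3,:3]=R.from_euler("xyz",s["ee_rot"]).as_matrix();T[:3,3]=s["tcp_pos"];return T
def cloud(name,dep,T=None):
    m=env.camera_model(name);K=m["intrinsics"]
    if T is None:T=m["cam_to_world"]
    v,u=np.indices(dep.shape)
    P=np.stack([(u-K[0,2])/K[0,0]*dep,-(v-K[1,2])/K[1,1]*dep,-dep],-1)
    return P@T[:3,:3].T+T[:3,3]
E
python3 - <<'E'
from h import *
im=cv2.imread("pics/top0.png")
a=cv2.resize(im[165:275,115:195],None,fx=5,fy=5,interpolation=cv2.INTER_CUBIC)
b=cv2.resize(im[150:250,270:390],None,fx=5,fy=5,interpolation=cv2.INTER_CUBIC)
cv2.imwrite("pics/a.png",cv2.convertScaleAbs(a,alpha=1.8,beta=20));cv2.imwrite("pics/b.png",cv2.convertScaleAbs(b,alpha=1.5))
d=np.load("pics/top0.npy");P=cloud("top",d)
print("bench z",P[300:340,100:150,2].mean(),P[200:220,60:100,2].mean(), P[100:130,300:350,2].mean())
for v in range(178,268,4): print(v,[(u,round(1000*P[v,u,2])) for u in range(126,172,4)])
E
```

```text
bench z 0.005822128602499037 0.003537827985507308 0.004565007933967732
178 [(126, 1), (130, 0), (134, 1), (138, 0), (142, -2), (146, -1), (150, 0), (154, -2), (158, -4), (162, -3), (166, -5), (170, 2)]
182 [(126, -1), (130, -3), (134, -1), (138, 0), (142, -2), (146, 36), (150, 35), (154, 36), (158, 37), (162, 9), (166, -2), (170, 3)]
186 [(126, 37), (130, 38), (134, 53), (138, 54), (142, 57), (146, 59), (150, 63), (154, 55), (158, 34), (162, 9), (166, -1), (170, -4)]
190 [(126, -4), (130, 70), (134, 69), (138, 68), (142, 48), (146, 79), (150, 76), (154, 50), (158, 37), (162, 15), (166, 0), (170, 0)]
194 [(126, 0), (130, 84), (134, 88), (138, 92), (142, 94), (146, 96), (150, 98), (154, 46), (158, 36), (162, 34), (166, 0), (170, -3)]
198 [(126, 101), (130, 101), (134, 106), (138, 105), (142, 112), (146, 42), (150, 45), (154, 45), (158, 36), (162, 39), (166, 0), (170, -2)]
202 [(126, 0), (130, 32), (134, 48), (138, 48), (142, 43), (146, 46), (150, 39), (154, 44), (158, 37), (162, 42), (166, 3), (170, 2)]
206 [(126, -2), (130, 38), (134, 45), (138, 50), (142, 1035), (146, 46), (150, 44),
[... 1344 characters left out ...]
158, 1), (162, 3), (166, -1), (170, -1)]
250 [(126, 1), (130, 0), (134, -2), (138, 0), (142, 2), (146, 52), (150, 51), (154, 4), (158, 4), (162, -1), (166, -4), (170, 3)]
254 [(126, 0), (130, -3), (134, -1), (138, 0), (142, 2), (146, 53), (150, 51), (154, 0), (158, -5), (162, -2), (166, -2), (170, -3)]
258 [(126, 1), (130, 3), (134, 0), (138, 1), (142, 2), (146, 52), (150, 55), (154, -4), (158, 2), (162, 1), (166, 0), (170, -3)]
262 [(126, -1), (130, -2), (134, 1), (138, 2), (142, -1), (146, 49), (150, 51), (154, 1), (158, -2), (162, 1), (166, -1), (170, -1)]
266 [(126, -1), (130, 2), (134, -2), (138, 0), (142, 1), (146, 1), (150, 1035), (154, -3), (158, -3), (162, -2), (166, -1), (170, -1)]
```

View pics/a.png

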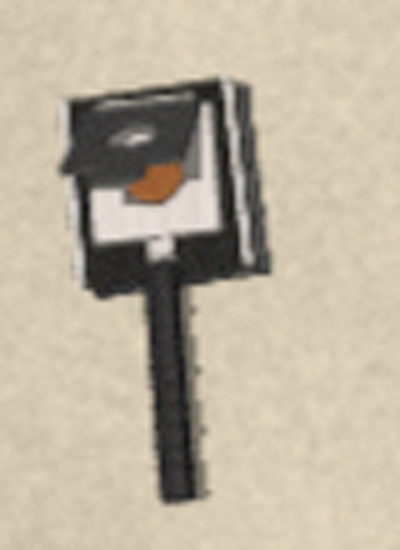

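View pics/b.png

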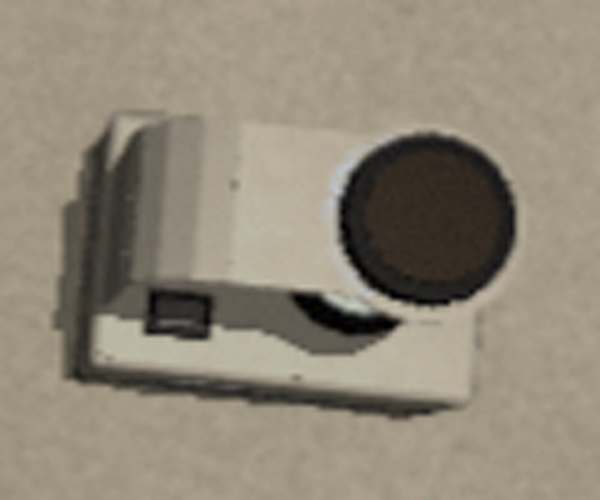

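Run:
```python
from h import *
im=cv2.imread("pics/top0.png");d=np.load("pics/top0.npy");P=cloud("top",d)
g=im.max(2)
# handle
m=np.zeros(g.shape,bool);m[224:266,140:158]=True
m&=(g<60)&(P[...,2]>0.035)&(P[...,2]<0.08)
vs,us=np.nonzero(m);print(len(us),us.min(),us.max(),vs.min(),vs.max())
pts=np.array([onplane("top",u,v,0.052)[:2] for u,v in zip(us,vs)],np.float32)
c=pts.mean(0);l=cv2.fitLine(pts,cv2.DIST_L2,0,.001,.001).ravel();dr=l[:2]*np.sign(l[0]);
print("handle dir",dr,np.arctan2(dr[1],dr[0]),"centroid",c)
t=(pts-c)@dr;n=(pts-c)@np.array([-dr[1],dr[0]]);print("t",t.min(),t.max(),"n",n.min(),n.max())
end=c+dr*t.min();print("end",end,"origin",end+dr*.168,"grip",end+dr*.043)
# frame (white alu) mask
m=np.zeros(g.shape,bool);m[180:216,126:172]=True
m&=(im.min(2)>110)
print(m.sum())
# polariscope ring
for n in ["scene"]:
  s=cv2.imread("pics/scene0.png")
  a=cv2.resize(s[170:300,140:255],None,fx=5,fy=4.5,interpolation=cv2.INTER_CUBIC);cv2.imwrite("pics/c.png",cv2.convertScaleAbs(a,alpha=1.3))
  a=cv2.resize(s[150:230,290:390],None,fx=7,fy=7,interpolation=cv2.INTER_CUBIC);cv2.imwrite("pics/d.png",cv2.convertScaleAbs(a,alpha=1.6,beta=10))
m=((g<60)&(P[...,2]>0.2)).astype(np.uint8);m[:, :320]=0;m[250:]=0
cs,_=cv2.findContours(m,cv2.RETR_EXTERNAL,cv2.CHAIN_APPROX_NONE)
k=max(cs,key=cv2.contourArea);print(cv2.fitEllipse(k),cv2.minEnclosingCircle(k))
(u,v),_,_=cv2.fitEllipse(k);print("upper ring",onplane("top",u,v,.23),P[188:200,350:360,2].mean())
s=cv2.imread("pics/scene0.png");m=((s.min(2)>190)).astype(np.uint8);m[:220]=0;m[260:]=0;m[:,:150]=0;m[:,210:]=0
cs,_=cv2.findContours(m,cv2.RETR_EXTERNAL,cv2.CHAIN_APPROX_NONE);k=max(cs,key=cv2.contourArea)
(u,v),ax,_=cv2.fitEllipse(k);print(u,v,ax,onplane("scene",u,v,.107),onplane("scene",u,v,.102))
ds=np.load("pics/scene0.npy");Q=cloud("scene",ds);print(Q[int(v),int(u)])
```

```text
280 144 153 224 265
handle dir [0.99200416 0.12620524] 0.12654269 centroid [0.4983478  0.23776314]
t -0.051261317 0.05181608 n -0.008560026 0.008604676
end [0.44749635 0.2312937 ] origin [0.614153   0.25249618] grip [0.49015254 0.23672052]
0
((354.942626953125, 193.5676727294922), (33.303955078125, 34.51917266845703), 99.7906265258789) ((355.0, 193.2857208251953), 17.641653060913086)
upper ring [ 0.60100808 -0.23557033  0.23      ] 0.23664534303999135
180.02093505859375 234.799072265625 (14.034092903137207, 22.281049728393555) [ 0.60319036 -0.23809712  0.107     ] [ 0.59814912 -0.2364007   0.102     ]
[ 0.60452762 -0.23832808  0.11076928]
```

View pics/c.png

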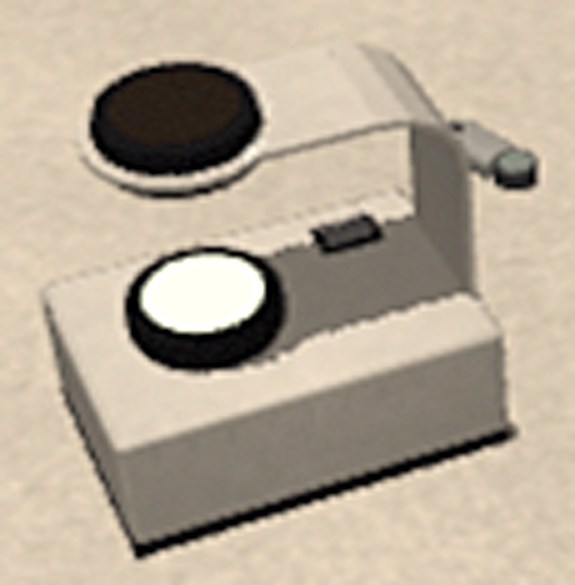

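View pics/d.png

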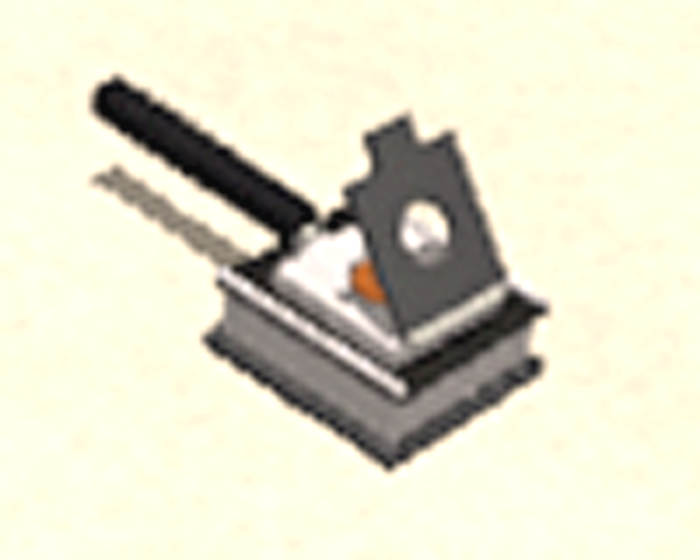

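The scene and top views agree on the window centre, about (0.602, -0.237). The holder origin comes out near (0.614, 0.252) with yaw 0.127. Next I need the cover angle and the stand/frame centre.

Run:
```python
from h import *
O=np.array([.614,.2525,.036]);yw=.1265
ex=np.array([np.cos(yw),np.sin(yw),0]);ey=np.array([-np.sin(yw),np.cos(yw),0])
o,d=ray("scene",290+392/7,150+125/7)
s=((O-o)@ey)/(d@ey);p=o+d*s-O;print("tab tip in holder x,z mm",1000*p@ex,1000*p[2])
print("angle",np.arctan2(p[2]-.0125,.036-p@ex), "r",np.hypot(p[2]-.0125,.036-p@ex))
for n in ["top","scene"]:
    D=np.load(f"pics/{n}0.npy");P=cloud(n,D);Q=(P-O);L=np.stack([Q@ex,Q@ey,Q[...,2]],-1)
    m=(abs(L[...,0])<.06)&(abs(L[...,1])<.045)&(L[...,2]>.018)&(L[...,2]<.2)
    A=L[m];r=np.hypot(A[:,2]-.0125,A[:,0]-.036);th=np.arctan2(A[:,2]-.0125,.036-A[:,0])
    print(n,len(A),"theta med",np.median(th[r>.02]),"rmax",np.sort(r)[-5:],"y",np.percentile(A[:,1],[2,50,98]),'x at',A[:,0].min(),A[:,0].max())
    q=A[r>.066];print("tab y",np.round(q[:,1].min(),3),np.round(q[:,1].max(),3),len(q))
# stone colour in top
im=cv2.imread("pics/top0.png");h=cv2.cvtColor(im,cv2.COLOR_BGR2HSV)
for n,f in [("tip",None)]:
  m=(h[...,1]>130)&(h[...,2]>60);m[:180]=0;m[216:]=0;m[:,:126]=0;m[:,172:]=0
  v,u=np.nonzero(m);print(len(u),[onplane("top",u.min()+.0,v.mean(),.044),onplane("top",u.max(),v.max(),.044)])
# wrist: where tool z points
s=env.get_state();T=tcpT(s);print(T[:3,:3].round(3),s["t"])
M=T@env.camera_model("wrist")["mount"];print(M[:3,3])
```

```text
tab tip in holder x,z mm -5.2300587049096565 81.63872805012865
angle 1.0330737400364849 r 0.08049895314350332
top 322 theta med 0.9562590794653486 rmax [0.0826104  0.08339487 0.08436638 0.09224741 0.0925499 ] y [-0.02782171  0.00075529  0.03064211] x at -0.05630339971902892 0.0347551989136783
tab y -0.026 0.033 76
scene 411 theta med 1.0213620668139594 rmax [0.0826277  0.08630983 0.08659403 0.09177876 0.09362459] y [-0.02943311 -0.00137374  0.03003913] x at -0.057459367468238445 0.04366716075579388
tab y -0.029 0.027 53
52 [array([0.60791407, 0.26391932, 0.044     ]), array([0.60076164, 0.24043614, 0.044     ])]
[[-0.     0.288 -0.958]
 [ 0.002 -0.958 -0.288]
 [-1.    -0.002 -0.   ]] 0.15
[ 0.24118326 -0.57996377  0.37238459]
```

The cover is at about 1.0 rad, with the tab tip near holder x = -8 mm and z ≈ 118 mm. I'll shut the gripper, turn to the holder's yaw, and travel to hover above the cover.

```bash
python3 -m jog '[[0,0,0,0,0.083],[0,0,0,0,0.083],[0,0,-33,-22,0],[0,0,-33,-22,0],[0,0,-33,-22,0],[0,0,-33,-22,0],[0,0,-33,-22,0],[0,0,-33,-22,0],[0,0,-33,-22,0],[0,0,-33,-22,0],[0,0,-33,-22,0],[0,0,-33,-22,0]]'
python3 -m jog '[[0,0,-33,-22,0],[0,0,-33,-22,0],[0,0,-33,-22,0],[0,0,-33,-22,0],[0,0,-33,-22,0],[0,0,-33,-22,0],[0,0,-33,-22,0],[0,0,-33,-22,0],[0,0,-33,-22,0],[0,0,-33,-22,0],[0,0,0,0,0]]'
cat > st.py <<'E'
from h import *
s=env.get_state();T=tcpT(s)
O=np.array([.614,.2525,.036]);yw=.1265
ex=np.array([np.cos(yw),np.sin(yw),0]);ey=np.array([-np.sin(yw),np.cos(yw),0])
q=T[:3,3]-O
print("t",s["t"],"tcp",s["tcp_pos"].round(4),"yaw",np.arctan2(-T[1,2],-T[0,2]).round(4),"xaxis",T[:3,0].round(4),"in holder mm",(1000*np.array([q@ex,q@ey,q[2]])).round(1),"F",s["contact_force"].round(1),"open",round(s["opening"],4))
E
python3 st.py
```

```text
t: 1.35
tcp_pos: [0.3569, -0.242, 0.2075]
ee_rot: [-3.105, 1.571, 0.162]
contact_force: [0.5, 0.1, 0.1]
opening: 0.0001
t: 2.45
tcp_pos: [0.5351, 0.1153, 0.2075]
ee_rot: [-2.363, 1.568, 0.908]
contact_force: [0.1, 0.6, 0.6]
opening: -0.0001
t 2.45 tcp [0.5351 0.1153 0.2075] yaw 0.13 xaxis [ 0.0015  0.002  -1.    ] in holder mm [ -95.5 -126.1  171.5] F [0.1 0.6 0.6] open -0.0001
```

```bash
python3 -m jog '[[0,0,-31.5,-8,0],[0,0,-31.5,-8,0],[0,0,-31.5,-8,0],[0,0,-31.5,-8,0],[0,0,0,0,0],[0,0,0,0,0]]'
python3 - <<'E'
from h import *
s=env.get_state()
im,d=env.capture("wrist");cv2.imwrite("pics/w1.png",im);np.save("pics/w1.npy",d);np.save("pics/w1T.npy",tcpT(s)@env.camera_model("wrist")["mount"])
E
python3 st.py
```

```text
t: 3.05
tcp_pos: [0.5488, 0.2399, 0.207]
ee_rot: [0.705, 1.569, -2.309]
contact_force: [0.1, -0.2, -0.5]
opening: 0.0003
t 3.1 tcp [0.5489 0.2393 0.2071] yaw 0.1259 xaxis [-0.0012 -0.0014 -1.    ] in holder mm [-66.3  -4.9 171.1] F [0.4 0.4 0.1] open -0.0
```

View pics/w1.png

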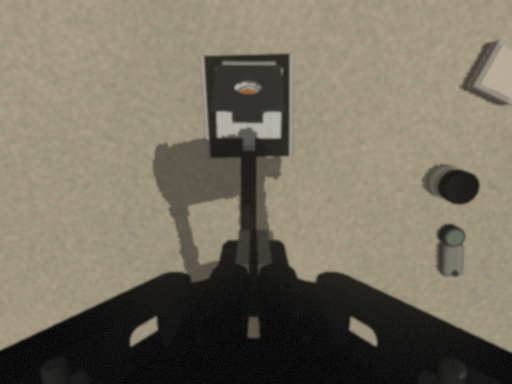

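The wrist view shows the stand from about (204,56) to (290,156), the cover tab at (248,130), and the handle running down column ~249. The fingers are at (255,250).

Run:
```python
from h import *
T=np.load("pics/w1T.npy");d=np.load("pics/w1.npy");im=cv2.imread("pics/w1.png");P=cloud("wrist",d,T)
O=np.array([.614,.2525,.036]);yw=.1265
ex=np.array([np.cos(yw),np.sin(yw),0]);ey=np.array([-np.sin(yw),np.cos(yw),0])
def loc(p):q=p-O;return (1000*np.array([q@ex,q@ey,q[2]])).round(1)
print("stand corners", [loc(onplane("wrist",u,v,.038,T)) for u,v in [(204,56),(290,54),(289,156),(210,157)]])
g=im.max(2)
for v in range(165,225,12):
    row=np.nonzero((g[v,235:266]<45))[0]+235; print(v,row.min(),row.max(),loc(onplane("wrist",row.min()-.5,v,.052,T)),loc(onplane("wrist",row.max()+.5,v,.052,T)), loc(P[v,249]))
# white frame visible
m=(im.min(2)>130);m[:105]=0;m[145:]=0;m[:,:205]=0;m[:,290:]=0
vv,uu=np.nonzero(m);print(uu.min(),uu.max(),vv.max());print(loc(onplane("wrist",uu.min()-.5,vv.max()+.5,.046,T)),loc(onplane("wrist",uu.max()+.5,vv.max()+.5,.046,T)))
print("tab", [(v,loc(P[v,u])) for u,v in [(249,126),(249,122),(249,118),(235,105),(262,105)]])
a=cv2.resize(im[45:165,195:300],None,fx=5,fy=5,interpolation=cv2.INTER_CUBIC);cv2.imwrite("pics/w1c.png",cv2.convertScaleAbs(a,alpha=1.8,beta=20))
```

```text
stand corners [array([44.6, 42.5,  2. ]), array([ 46.4, -40.5,   2. ]), array([-52.4, -42.4,   2. ]), array([-53.4,  40.1,   2. ])]
165 242 254 [-59.4   6.8  16. ] [-59.4  -6.3  16. ] [-59.6  -0.8  15. ]
177 242 254 [-71.7   6.9  16. ] [-71.8  -6.3  16. ] [-71.9  -0.7  15.5]
189 242 254 [-84.4   7.   16. ] [-84.4  -6.3  16. ] [-84.2  -0.7  16.6]
201 242 254 [-97.2   7.1  16. ] [-97.2  -6.4  16. ] [-97.5  -0.6  15. ]
213 243 254 [-110.4    6.2   16. ] [-110.4   -6.4   16. ] [-110.3   -0.6   16.1]
205 280 137
[-32.5  43.9  10. ] [-32.5 -32.4  10. ]
tab [(126, array([-21.1,  -0.8,  11.1])), (122, array([-14.1,  -1.6,  77. ])), (118, array([-11.1,  -1.6,  76.6])), (105, array([-1.2,  9.9, 64.9])), (105, array([ -1.2, -12.1,  64.2]))]
```

View pics/w1c.png

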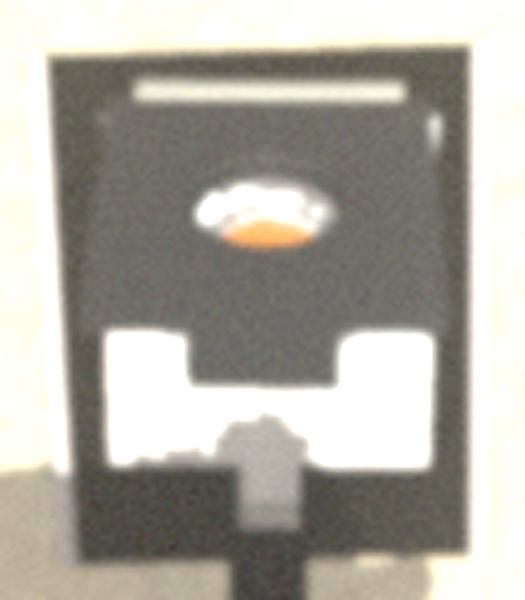

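Wrist measurements confirm the holder: y centre about +0.2 mm, front edge at -32.5 mm against -33 expected. The tab tip is near (-14, 0, 77) mm in the holder frame. I'll move over the tip and descend.

```bash
python3 -m jog '[[0,0,-4.5,-24,0],[0,0,0,-24,0],[0,22,0,0,0],[0,22,0,0,0],[0,22,0,0,0],[0,0,0,0,0],[0,0,0,0,0]]'; python3 st.py
```

```text
t: 3.8
tcp_pos: [0.5962, 0.2494, 0.1414]
ee_rot: [0.386, 1.569, -2.632]
contact_force: [0.3, -0.4, 0.2]
opening: 0.0
t 3.8 tcp [0.5962 0.2494 0.1414] yaw 0.1243 xaxis [-1.3e-03 -7.0e-04 -1.0e+00] in holder mm [-18.1  -0.8 105.4] F [ 0.3 -0.4  0.2] open 0.0
```

```bash
python3 -m jog '[[0,6,0,0,0],[0,6,0,0,0],[0,6,0,0,0],[0,6,0,0,0],[0,3,0,1.3,0],[0,3,0,1.3,0],[0,3,0,1.3,0],[0,3,0,1.3,0],[0,3,0,1.3,0],[0,3,0,1.3,0],[0,3,0,1.3,0],[0,3,0,1.3,0]]'; python3 st.py; python3 -m jog '[[0,4,0,0.5,0],[0,4,0,0.5,0],[0,4,0,0,0],[0,4,0,0,0],[0,4,0,0,0],[0,4,0,0,0],[0,4,0,0,0]]'; python3 st.py
python3 - <<'E'
from h import *
s=env.get_state()
im,d=env.capture("wrist");cv2.imwrite("pics/w2.png",im)
im,d=env.capture("scene");cv2.imwrite("pics/s2.png",cv2.resize(im[140:240,270:400],None,fx=5,fy=5))
E
```

```text
t: 5.0
tcp_pos: [0.5861, 0.2496, 0.0934]
ee_rot: [2.721, 1.571, -0.295]
contact_force: [-0.9, -0.6, -0.2]
opening: 0.0001
t 5.0 tcp [0.5861 0.2496 0.0934] yaw 0.1258 xaxis [ 1.e-04 -0.e+00 -1.e+00] in holder mm [-28.1   0.6  57.4] F [-0.9 -0.6 -0.2] open 0.0001
t: 5.7
tcp_pos: [0.5852, 0.2495, 0.0652]
ee_rot: [-0.612, 1.571, 2.655]
contact_force: [-0.0, -0.2, 0.3]
opening: -0.0
t 5.7 tcp [0.5852 0.2495 0.0652] yaw 0.1258 xaxis [-0.  0. -1.] in holder mm [-29.    0.6  29.2] F [-0.  -0.2  0.3] open -0.0
```

View pics/w2.png

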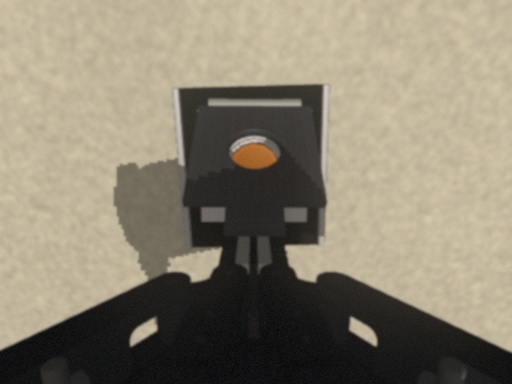

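View pics/s2.png

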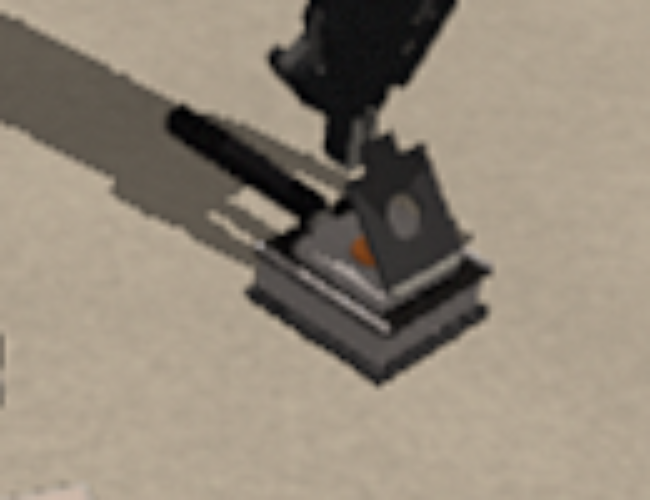

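The fingers passed behind the tab tip instead of landing on it; the cover hasn't moved and no force is reported. I'll back off, go up, and come down farther toward the hinge.

```bash
python3 -m jog '[[0,0,0,15,0],[0,-20,0,0,0],[0,-25,0,0,0],[0,-25,0,0,0],[0,0,0.5,-20,0],[0,0,0,-21,0],[0,0,0,0,0]]'; python3 st.py
python3 - <<'E'
from h import *
s=env.get_state();T=tcpT(s)@env.camera_model("wrist")["mount"]
im,d=env.capture("wrist");cv2.imwrite("pics/w3.png",im);P=cloud("wrist",d,T)
O=np.array([.614,.2525,.036]);yw=.1265
ex=np.array([np.cos(yw),np.sin(yw),0]);ey=np.array([-np.sin(yw),np.cos(yw),0])
Q=P-O;L=1000*np.stack([Q@ex,Q@ey,Q[...,2]],-1)
for v in range(110,256,6): print(v,L[v,253].round(0),L[v,225].round(0))
E
```

```text
t: 6.5
tcp_pos: [0.6138, 0.2526, 0.1367]
ee_rot: [-2.999, 1.567, 0.268]
contact_force: [-0.3, -0.0, 0.3]
opening: 0.0002
t 6.5 tcp [0.6138 0.2526 0.1367] yaw 0.1252 xaxis [ 0.004   0.0011 -1.    ] in holder mm [-2.000e-01  1.000e-01  1.007e+02] F [-0.3 -0.   0.3] open 0.0002
110 [ 61.  -0. -37.] [ 61.  25. -35.]
116 [ 56.  -0. -38.] [ 56.  25. -37.]
122 [ 51.  -0. -37.] [ 51.  26. -37.]
128 [ 46.  -0. -28.] [ 46.  25. -29.]
134 [43. -0. -1.] [43. 23. -1.]
140 [38. -0. -1.] [39. 22. 14.]
146 [35. -0. 18.] [35. 21. 17.]
152 [31. -0. 22.] [31. 21. 23.]
158 [27. -0. 28.] [27. 21. 28.]
164 [23. -0. 32.] [24. 20. 33.]
170 [14. -0.  8.] [20. 20. 37.]
176 [ 9. -0.  8.] [16. 20. 42.]
182 [ 4. -0.  9.] [13. 19. 46.]
188 [-1. -0.  8.] [10. 19. 50.]
194 [ 7. -0. 55.] [ 7. 19. 55.]
200 [ 4. -0. 59.] [ 4. 19. 59.]
206 [ 0. -0. 63.] [ 0. 18. 62.]
212 [-2. -0. 67.] [-3. 18. 66.]
218 [-5. -0. 71.] [-26.  23.  10.]
224 [-8. -0. 74.] [-32.  24.  10.]
230 [  9.  -0. 128.] [-41.  25.  -0.]
236 [  9.  -0. 135.] [-47.  25.  -0.]
242 [  9.  -0. 142.] [-52.  25.   0.]
248 [  9.  -0. 148.] [  5.  12. 140.]
254 [ 10.  -0. 154.] [  5.  11. 145.]
```

View pics/w3.png

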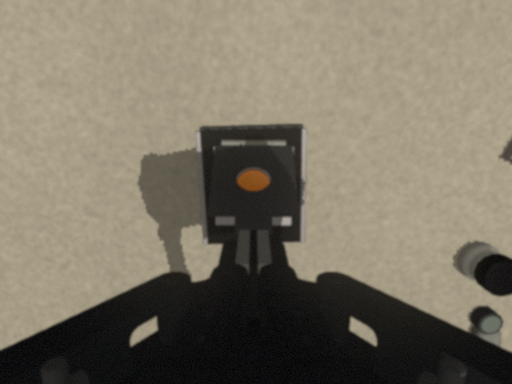

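The cover is at 0.93 rad with its tip near (-11, 78) mm, and the fingers span about ±10 mm in x. I'll land at centre +7 mm and follow the arc.

```bash
python3 -m jog '[[0,0,0,-7,0],[0,10,0,0,0],[0,10,0,0,0],[0,8,0,0,0],[0,3,0,2.5,0],[0,3,0,2.7,0],[0,3,0,2.7,0],[0,3,0,2.7,0],[0,0,0,0,0]]'; python3 st.py
python3 - <<'E'
from h import *
s=env.get_state();T=tcpT(s)@env.camera_model("wrist")["mount"]
im,d=env.capture("wrist");cv2.imwrite("pics/w4.png",im);P=cloud("wrist",d,T)
O=np.array([.614,.2525,.036]);yw=.1265
ex=np.array([np.cos(yw),np.sin(yw),0]);ey=np.array([-np.sin(yw),np.cos(yw),0])
Q=P-O;L=1000*np.stack([Q@ex,Q@ey,Q[...,2]],-1)
print([L[v,225].round(0) for v in range(130,240,8)])
E
```

```text
t: 7.45
tcp_pos: [0.6067, 0.2517, 0.0952]
ee_rot: [0.167, 1.57, -2.848]
contact_force: [-0.1, -0.1, -0.3]
opening: -0.0001
t 7.45 tcp [0.6067 0.2517 0.0952] yaw 0.1259 xaxis [-9.e-04 -3.e-04 -1.e+00] in holder mm [-7.4  0.1 59.2] F [-0.1 -0.1 -0.3] open -0.0001
[array([41., 19., -1.]), array([37., 18., 15.]), array([33., 17., 21.]), array([28., 17., 27.]), array([24., 17., 32.]), array([20., 16., 36.]), array([17., 16., 42.]), array([13., 16., 47.]), array([10., 15., 51.]), array([ 6., 15., 55.]), array([ 3., 15., 59.]), array([ 1., 14., 66.]), array([-3., 14., 69.]), array([-31.,  20.,  10.])]
```

View pics/w4.png

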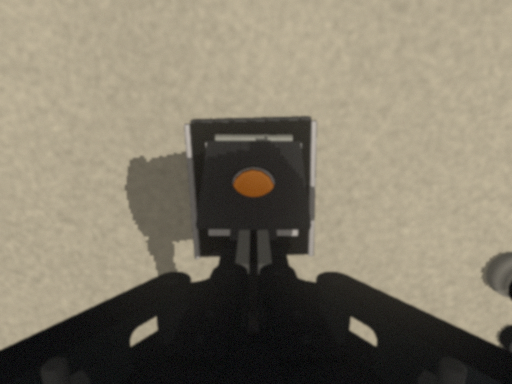

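The cover still hasn't moved even though TCP is nominally below its surface. I'll check where the fingertips really are.

Run:
```python
from h import *
s=env.get_state();T=tcpT(s)@env.camera_model("wrist")["mount"]
O=np.array([.614,.2525,.036]);yw=.1265
ex=np.array([np.cos(yw),np.sin(yw),0]);ey=np.array([-np.sin(yw),np.cos(yw),0])
def loc(p):q=p-O;return (1000*np.array([q@ex,q@ey,q[2]])).round(0)
o,d=ray("scene",339,173);k=((O-o)@ey)/(d@ey);print("s2 fingertip",loc(o+d*k))
im,dw=env.capture("wrist");P=cloud("wrist",dw,T)
for v in range(214,268,4): print(v,[tuple(loc(P[v,u])) for u in (232,240,246,258,264)])
im,ds=env.capture("scene");cv2.imwrite("pics/s3.png",cv2.resize(im[130:240,280:390],None,fx=5,fy=5))
im,ds=env.capture("top");cv2.imwrite("pics/t3.png",cv2.resize(im[150:275,105:205],None,fx=4,fy=4))
```

```text
s2 fingertip [-27.  -0.  52.]
214 [(np.float64(2.0), np.float64(11.0), np.float64(62.0)), (np.float64(1.0), np.float64(7.0), np.float64(61.0)), (np.float64(2.0), np.float64(3.0), np.float64(63.0)), (np.float64(2.0), np.float64(-3.0), np.float64(62.0)), (np.float64(57.0), np.float64(-0.0), np.float64(225.0))]
218 [(np.float64(-0.0), np.float64(11.0), np.float64(62.0)), (np.float64(0.0), np.float64(7.0), np.float64(64.0)), (np.float64(-0.0), np.float64(3.0), np.float64(63.0)), (np.float64(0.0), np.float64(-3.0), np.float64(64.0)), (np.float64(0.0), np.float64(-6.0), np.float64(64.0))]
222 [(np.float64(-1.0), np.float64(11.0), np.float64(66.0)), (np.float64(-1.0), np.float64(7.0), np.float64(66.0)), (np.float64(-2.0), np.float64(3.0), np.float64(65.0)), (np.float64(-2.0), np.float64(-3.0), np.float64(65.0)), (np.float64(-1.0), np.float64(-6.0), np.float64(67.0))]
226 [(np.float64(-3.0), np.float64(11.0), np.float64(68.0)), (np.float64(-3.0), np.float64(7.0), np.float64(68.0)), (np.float64(-3.0), np.float64(3.0), np.float64(67.0)), (np.float64(-3.0), np.float64(-3.0), np.float64(67.0)), 
[... 2170 characters left out ...]
0), np.float64(116.0)), (np.float64(2.0), np.float64(-2.0), np.float64(115.0)), (np.float64(3.0), np.float64(-4.0), np.float64(117.0))]
262 [(np.float64(-1.0), np.float64(8.0), np.float64(112.0)), (np.float64(3.0), np.float64(4.0), np.float64(119.0)), (np.float64(3.0), np.float64(2.0), np.float64(119.0)), (np.float64(3.0), np.float64(-2.0), np.float64(120.0)), (np.float64(3.0), np.float64(-4.0), np.float64(119.0))]
266 [(np.float64(5.0), np.float64(7.0), np.float64(127.0)), (np.float64(4.0), np.float64(4.0), np.float64(123.0)), (np.float64(2.0), np.float64(2.0), np.float64(120.0)), (np.float64(2.0), np.float64(-2.0), np.float64(121.0)), (np.float64(3.0), np.float64(-4.0), np.float64(123.0))]
```

View pics/s3.png

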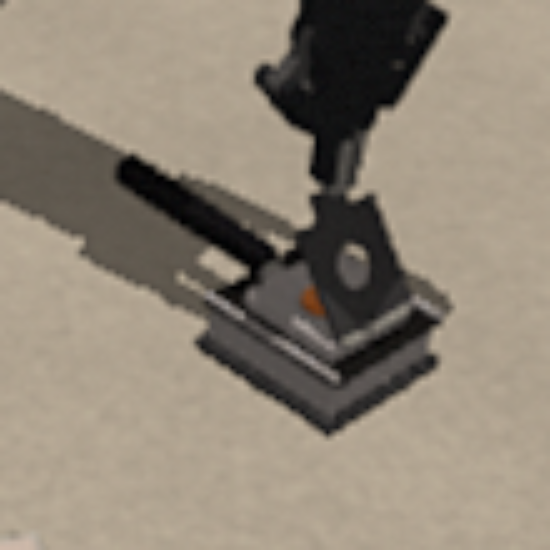

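Both the wrist depth and the scene view put the real fingertips about 25 mm above the reported TCP. That explains the missing contact. I'll reposition and go down until contact shows.

```bash
python3 -m jog '[[0,-6,0,0,0],[0,0,0,-14,0],[0,5,0,0,0],[0,5,0,0,0],[0,3,0,0,0],[0,3,0,0,0],[0,0,0,0,0]]'; python3 st.py; python3 -m jog '[[0,3,0,0,0],[0,2,0,0,0],[0,0,0,0,0]]'; python3 st.py;  python3 -m jog '[[0,3,0,2.7,0],[0,3,0,2.7,0],[0,0,0,0,0]]'; python3 st.py
python3 - <<'E'
from h import *
s=env.get_state();T=tcpT(s)@env.camera_model("wrist")["mount"]
im,d=env.capture("wrist");cv2.imwrite("pics/w5.png",im);P=cloud("wrist",d,T)
O=np.array([.614,.2525,.036]);yw=.1265
ex=np.array([np.cos(yw),np.sin(yw),0]);ey=np.array([-np.sin(yw),np.cos(yw),0])
Q=P-O;L=1000*np.stack([Q@ex,Q@ey,Q[...,2]],-1)
print([L[v,225].round(0) for v in range(130,240,8)])
print([(v,L[v,245].round(0)) for v in range(214,240,4)])
E
```

```text
t: 8.35
tcp_pos: [0.6203, 0.2533, 0.0845]
ee_rot: [0.185, 1.569, -2.831]
contact_force: [0.3, 0.4, -0.2]
opening: -0.0002
t 8.35 tcp [0.6203 0.2533 0.0845] yaw 0.1259 xaxis [-2.e-03 -6.e-04 -1.e+00] in holder mm [ 6.4 -0.  48.5] F [ 0.3  0.4 -0.2] open -0.0002
t: 8.65
tcp_pos: [0.6211, 0.2535, 0.0802]
ee_rot: [0.183, 1.57, -2.833]
contact_force: [0.0, 1.0, -0.5]
opening: 0.0001
t 8.65 tcp [0.6211 0.2535 0.0802] yaw 0.1258 xaxis [-5.e-04 -2.e-04 -1.e+00] in holder mm [ 7.2  0.1 44.2] F [ 0.   1.  -0.5] open 0.0001
t: 8.95
tcp_pos: [0.6149, 0.2526, 0.0738]
ee_rot: [0.162, 1.569, -2.854]
contact_force: [-0.5, 0.1, -0.4]
opening: -0.0002
t 8.95 tcp [0.6149 0.2526 0.0738] yaw 0.1259 xaxis [-1.8e-03 -5.0e-04 -1.0e+00] in holder mm [ 0.9  0.  37.8] F [-0.5  0.1 -0.4] open -0.0002
[array([ 48.,  20., -37.]), array([46., 17., -1.]), array([41., 17., -0.]), array([38., 16., 15.]), array([34., 16., 18.]), array([30., 16., 23.]), array([26., 15., 26.]), array([22., 15., 29.]), array([19., 15., 33.]), array([15., 15., 37.]), array([12., 15., 39.]), array([ 8., 14., 43.]), array([ 5., 14., 47.]), array([ 2., 14., 50.])]
[(214, array([-1.,  5.,  9.])), (218, array([-4.,  5.,  9.])), (222, array([-7.,  5.,  8.])), (226, array([-10.,   5.,   8.])), (230, array([11.,  3., 66.])), (234, array([11.,  3., 71.])), (238, array([11.,  3., 76.]))]
```

View pics/w5.png

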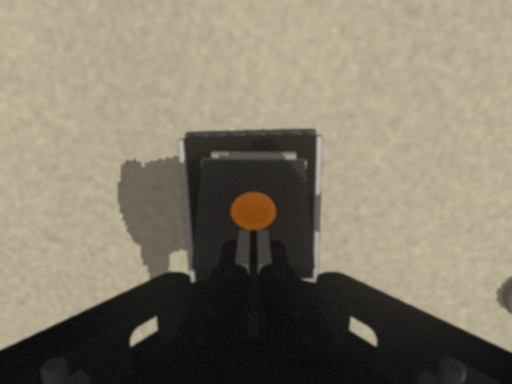

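The cover is now moving (about 0.78 rad), and the fingertips are 24 mm above the reported TCP. I'll keep going along the arc.

```bash
python3 -m jog '[[0,3,0,2.5,0],[0,3,0,2.5,0],[0,3,0,2.5,0],[0,3,0,2.5,0],[0,3,0,2.5,0],[0,3,0,1.4,0],[0,3,0,1.4,0],[0,3,0,1.4,0],[0,3,0,1.4,0],[0,0,0,0,0]]'; python3 st.py; python3 -m jog '[[0,3,0,0.7,0],[0,3,0,0.7,0],[0,3,0,0.7,0],[0,0,0,0,0]]'; python3 st.py
python3 - <<'E'
from h import *
s=env.get_state();T=tcpT(s)@env.camera_model("wrist")["mount"]
im,d=env.capture("wrist");cv2.imwrite("pics/w6.png",im);P=cloud("wrist",d,T)
O=np.array([.614,.2525,.036]);yw=.1265
ex=np.array([np.cos(yw),np.sin(yw),0]);ey=np.array([-np.sin(yw),np.cos(yw),0])
Q=P-O;L=1000*np.stack([Q@ex,Q@ey,Q[...,2]],-1)
print([L[v,215].round(0) for v in range(130,240,8)])
print([(v,L[v,245].round(0)) for v in range(214,240,4)])
E
```

```text
t: 10.0
tcp_pos: [0.5974, 0.2504, 0.0469]
ee_rot: [0.183, 1.57, -2.833]
contact_force: [0.8, -0.9, -0.2]
opening: -0.0005
t 10.0 tcp [0.5974 0.2504 0.0469] yaw 0.1258 xaxis [-1.2e-03 -4.0e-04 -1.0e+00] in holder mm [-16.8   0.   10.9] F [ 0.8 -0.9 -0.2] open -0.0005
t: 10.4
tcp_pos: [0.5953, 0.2502, 0.0379]
ee_rot: [0.18, 1.569, -2.835]
contact_force: [-0.2, -0.7, 0.2]
opening: 0.0001
t 10.4 tcp [0.5953 0.2502 0.0379] yaw 0.1259 xaxis [-1.2e-03 -4.0e-04 -1.0e+00] in holder mm [-18.8   0.    1.9] F [-0.2 -0.7  0.2] open 0.0001
[array([35., 17., 15.]), array([31., 17., 15.]), array([27., 18., 15.]), array([24., 18., 16.]), array([20., 18., 17.]), array([16., 18., 18.]), array([13., 18., 19.]), array([ 9., 18., 19.]), array([ 5., 18., 18.]), array([ 1., 18., 20.]), array([-3., 18., 21.]), array([-6., 18., 22.]), array([-10.,  18.,  22.]), array([-14.,  18.,  22.])]
[(214, array([-9.,  4.,  9.])), (218, array([-11.,   4.,   8.])), (222, array([-13.,   4.,   9.])), (226, array([-10.,   4.,  22.])), (230, array([-9.,  3., 29.])), (234, array([-10.,   3.,  33.])), (238, array([-9.,  3., 39.]))]
```

View pics/w6.png

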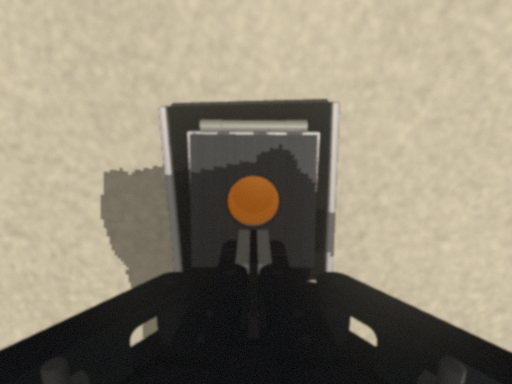

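```bash
for i in 1; do python3 -m jog '[[0,1.5,0,0.7,0],[0,1.5,0,0.7,0],[0,1.5,0,0.7,0],[0,0,0,0,0]]'; python3 -m jog '[[0,1,0,0.5,0],[0,1,0,0.5,0],[0,0,0,0,0]]'; python3 -m jog '[[0,1,0,0,0],[0,1,0,0,0],[0,0,0,0,0]]'; done; python3 st.py
```

```text
t: 10.85
tcp_pos: [0.5945, 0.2502, 0.0346]
ee_rot: [-2.972, 1.569, 0.295]
contact_force: [0.9, -0.5, 1.5]
opening: 0.0001
t: 11.15
tcp_pos: [0.5946, 0.2503, 0.0342]
ee_rot: [-3.033, 1.567, 0.235]
contact_force: [1.0, -1.3, 7.7]
opening: 0.0001
t: 11.45
tcp_pos: [0.5923, 0.2498, 0.0298]
ee_rot: [0.12, 1.57, -2.896]
contact_force: [0.1, -0.7, 0.0]
opening: 0.0
t 11.45 tcp [0.5923 0.2498 0.0298] yaw 0.1258 xaxis [-1.e-03 -3.e-04 -1.e+00] in holder mm [-21.9   0.1  -6.2] F [ 0.1 -0.7  0. ] open 0.0
```

The force rose to 7.7 N and dropped to 0, which is what a snap would do. I'll lift and check the cover.

```bash
python3 -m jog '[[0,-30,0,0,0],[0,-40,0,0,0],[0,-20,0,20,0],[0.5,0,0,30,0],[0.5,0,0,0,0]]'; python3 st.py
python3 - <<'E'
from h import *
s=env.get_state();T=tcpT(s)@env.camera_model("wrist")["mount"]
im,d=env.capture("wrist");cv2.imwrite("pics/w7.png",im);P=cloud("wrist",d,T)
O=np.array([.614,.2525,.036]);yw=.1265
ex=np.array([np.cos(yw),np.sin(yw),0]);ey=np.array([-np.sin(yw),np.cos(yw),0])
Q=P-O;L=1000*np.stack([Q@ex,Q@ey,Q[...,2]],-1)
m=(abs(L[...,0])<46)&(L[...,2]>5)&(L[...,2]<30)&(abs(L[...,1])<30)
print(m.sum());A=L[m]
for x in range(-50,45,8):
  q=A[abs(A[:,0]-x)<4]; print(x,len(q),np.median(q[:,2]).round(1) if len(q) else 0)
g=im.max(2)
def loc(p):q=p-O;return (1000*np.array([q@ex,q@ey,q[2]])).round(1)
for v in range(150,230,12):
    row=np.nonzero((g[v,225:285]<45))[0]+225
    if len(row):print(v,row.min(),row.max(),loc(onplane("wrist",row.min()-.5,v,.052,T)),loc(onplane("wrist",row.max()+.5,v,.052,T)))
E
```

```text
t: 11.95
tcp_pos: [0.5387, 0.2428, 0.1192]
ee_rot: [0.152, 1.565, -2.863]
contact_force: [-0.0, -0.0, -0.9]
opening: 0.0288
t 11.95 tcp [0.5387 0.2428 0.1192] yaw 0.1265 xaxis [-0.0056 -0.0016 -1.    ] in holder mm [-75.9  -0.1  83.2] F [-0.  -0.  -0.9] open 0.0288
9744
-50 0 0
-42 355 13.7
-34 523 13.7
-26 978 13.8
-18 919 13.8
-10 1010 13.6
-2 1027 13.2
6 1084 13.5
14 1071 13.8
22 1142 13.9
30 1036 13.9
38 599 14.5
150 225 284 [-42.6  20.1  16. ] [-42.6 -23.3  16. ]
162 243 261 [-51.3   7.1  16. ] [-51.4  -6.7  16. ]
174 243 261 [-60.3   7.2  16. ] [-60.3  -6.8  16. ]
186 243 261 [-69.4   7.3  16. ] [-69.4  -6.8  16. ]
198 243 261 [-78.7   7.4  16. ] [-78.7  -6.9  16. ]
210 243 261 [-88.2   7.5  16. ] [-88.2  -7.   16. ]
222 243 261 [-97.9   7.6  16. ] [-97.9  -7.   16. ]
```

View pics/w7.png

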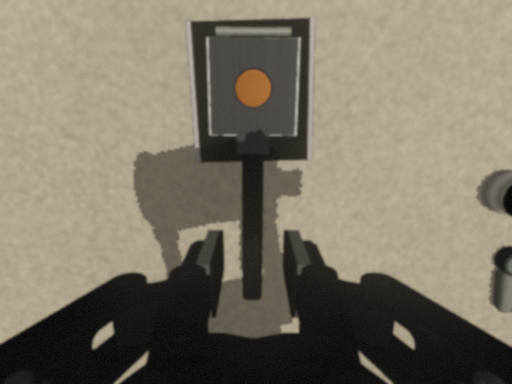

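The cover lies flat, 13.2–14.5 mm above the holder's underside everywhere, and the stone is visible in the hole at (253,88). The handle at column 252 is centred between the fingers (215 and 292). Now to the grip point.

```bash
python3 -m jog '[[0.45,0,-0.3,25,0],[0.45,0,0,24,0],[0.45,25,0,0,0],[0.45,25,0,0,0],[0.45,25,0,0,0],[0.45,20,0,0,0],[0.45,0,0,0,0],[0.45,0,0,0,0]]'; python3 st.py
python3 - <<'E'
from h import *
s=env.get_state();T=tcpT(s)@env.camera_model("wrist")["mount"]
im,d=env.capture("wrist");cv2.imwrite("pics/w8.png",im);P=cloud("wrist",d,T)
print([(v,u,(1000*P[v,u,2]).round()) for u in (205,210,215,220) for v in range(228,270,8)])
im,d=env.capture("scene");cv2.imwrite("pics/s8.png",cv2.resize(im[130:240,260:390],None,fx=5,fy=5))
E
```

```text
t: 12.8
tcp_pos: [0.4947, 0.2377, 0.0244]
ee_rot: [0.264, 1.569, -2.752]
contact_force: [-0.6, 0.2, 0.1]
opening: 0.0383
t 12.8 tcp [0.4947 0.2377 0.0244] yaw 0.1256 xaxis [-1.3e-03 -5.0e-04 -1.0e+00] in holder mm [-120.3    0.4  -11.6] F [-0.6  0.2  0.1] open 0.0383
[(228, 205, np.float64(-0.0)), (236, 205, np.float64(59.0)), (244, 205, np.float64(69.0)), (252, 205, np.float64(72.0)), (260, 205, np.float64(75.0)), (268, 205, np.float64(75.0)), (228, 210, np.float64(-0.0)), (236, 210, np.float64(190.0)), (244, 210, np.float64(59.0)), (252, 210, np.float64(59.0)), (260, 210, np.float64(60.0)), (268, 210, np.float64(59.0)), (228, 215, np.float64(-0.0)), (236, 215, np.float64(-0.0)), (244, 215, np.float64(-1.0)), (252, 215, np.float64(-0.0)), (260, 215, np.float64(0.0)), (268, 215, np.float64(-1.0)), (228, 220, np.float64(-1.0)), (236, 220, np.float64(1.0)), (244, 220, np.float64(2.0)), (252, 220, np.float64(-1.0)), (260, 220, np.float64(-1.0)), (268, 220, np.float64(0.0))]
```

View pics/w8.png

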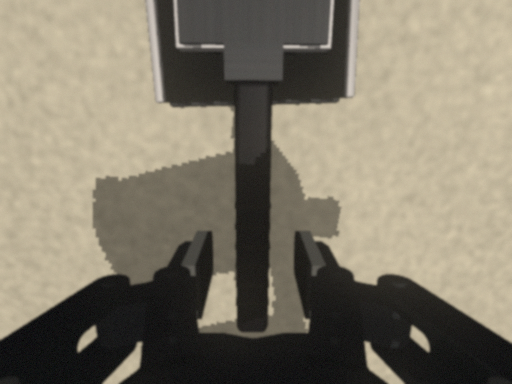

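View pics/s8.png

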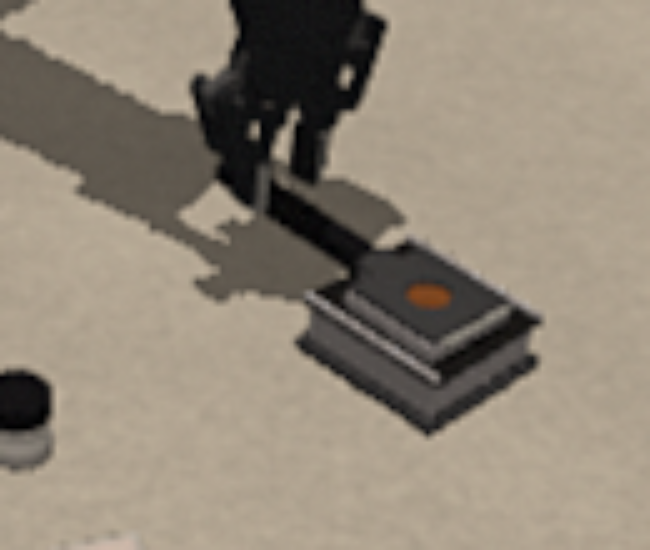

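The pads are either side of the handle; open, their tips are near z = 59 mm. I'll go down 22 mm, back 4 mm, then close.

```bash
python3 -m jog '[[0.45,8,0.4,4,0],[0.45,8,0,0,0],[0.45,6,0,0,0],[0.45,0,0,0,0]]' ; python3 st.py; python3 -m jog '[[0,0,0,0,0],[0,0,0,0,0],[0,0,0,0,0],[0,0,0,0,0],[0,0,0,0,0],[0,0,0,0,0]]' 40; python3 st.py
python3 - <<'E'
from h import *
s=env.get_state();T=tcpT(s)@env.camera_model("wrist")["mount"]
im,d=env.capture("wrist");cv2.imwrite("pics/w9.png",im);P=cloud("wrist",d,T)
im,d=env.capture("scene");cv2.imwrite("pics/s9.png",cv2.resize(im[130:240,260:390],None,fx=5,fy=5))
E
```

```text
t: 13.3
tcp_pos: [0.4895, 0.2365, 0.0019]
ee_rot: [0.238, 1.568, -2.777]
contact_force: [0.4, -0.8, -0.3]
opening: 0.0385
t 13.3 tcp [0.4895 0.2365 0.0019] yaw 0.1258 xaxis [-2.2e-03 -8.0e-04 -1.0e+00] in holder mm [-125.5   -0.2  -34.1] F [ 0.4 -0.8 -0.3] open 0.0385
t: 13.9
tcp_pos: [0.4908, 0.237, 0.0032]
ee_rot: [-2.725, 1.57, 0.543]
contact_force: [0.2, 0.6, -0.0]
opening: 0.0151
t 13.9 tcp [0.4908 0.237  0.0032] yaw 0.1258 xaxis [ 3.e-04  2.e-04 -1.e+00] in holder mm [-124.2    0.2  -32.8] F [ 0.2  0.6 -0. ] open 0.0151
```

View pics/w9.png

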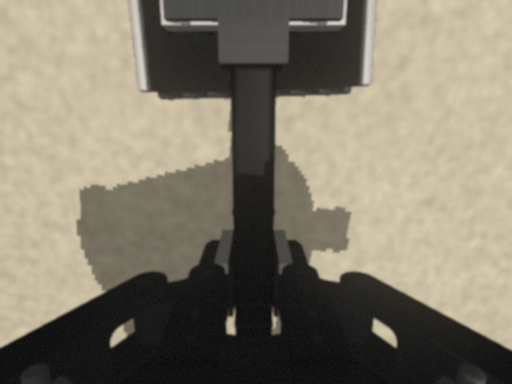

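View pics/s9.png

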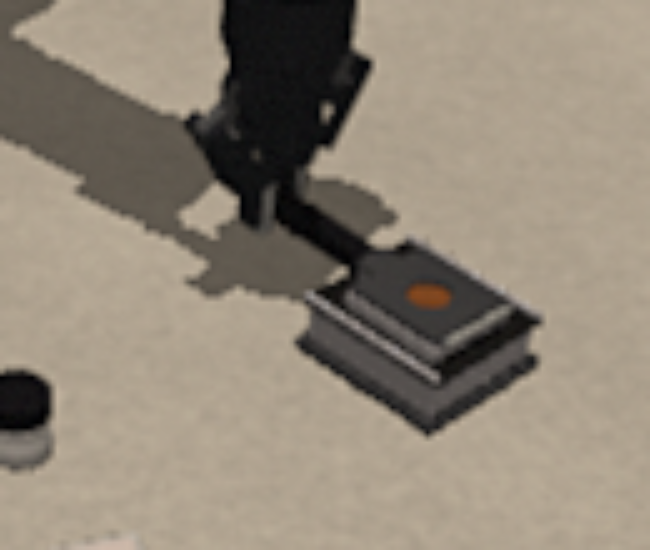

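The handle is gripped at 15.1 mm opening. I'll firm up the grip and lift a bit, then check.

```bash
python3 -m jog '[[0,0,0,0,0],[0,0,0,0,0],[0,0,0,0,0],[0,-2,0,0,0],[0,-4,0,0,0],[0,-8,0,0,0],[0,-10,0,0,0],[0,-10,0,0,0],[0,-6,0,0,0],[0,0,0,0,0],[0,0,0,0,0],[0,0,0,0,0]]' 80; python3 st.py
cat > lev.py <<'E'
from h import *
import sys
s=env.get_state();T0=tcpT(s);T=T0@env.camera_model("wrist")["mount"]
im,d=env.capture("wrist");cv2.imwrite(sys.argv[1],im);P=cloud("wrist",d,T)
# coordinates relative to TCP along tool -z (holder x), -y, up
Q=P-T0[:3,3];X=-(Q@T0[:3,2])*1000;Y=-(Q@T0[:3,1])*1000;Z=Q[...,2]*1000
for x in range(25,175,12):
    m=(abs(X-x)<4)&(abs(Y)<(6 if x<80 else 25))&(Z>25)&(Z<75)
    print(x,m.sum(),(np.median(Z[m]).round(1),np.median(Z[m&(Y>2)]).round(1),np.median(Z[m&(Y<-2)]).round(1)) if m.sum()>20 else '')
hsv=cv2.cvtColor(im,cv2.COLOR_BGR2HSV);m=((hsv[...,1]>130)&(hsv[...,2]>50)).astype(np.uint8)
cs,_=cv2.findContours(m,0,1)
if cs:
    k=max(cs,key=cv2.contourArea);(u,v),ax,_=cv2.fitEllipse(k);p=onplane("wrist",u,v,T0[2,3]+.033+.009,T);q=p-T0[:3,3]
    print("stone px",u,v,ax,"world",p.round(4),"rel hx,hy",(-q@T0[:3,2]).round(4),(-q@T0[:3,1]).round(4))
E
python3 lev.py pics/w10.png
```

```text
t: 15.2
tcp_pos: [0.4902, 0.2368, 0.0427]
ee_rot: [0.219, 1.57, -2.797]
contact_force: [-0.9, 0.3, -2.0]
opening: 0.0144
t 15.2 tcp [0.4902 0.2368 0.0427] yaw 0.1258 xaxis [-8.e-04 -3.e-04 -1.e+00] in holder mm [-124.8    0.     6.7] F [-0.9  0.3 -2. ] open 0.0144
25 610 (np.float64(48.1), np.float64(48.1), np.float64(48.2))
37 664 (np.float64(47.9), np.float64(47.9), np.float64(47.9))
49 723 (np.float64(47.8), np.float64(47.7), np.float64(47.9))
61 783 (np.float64(47.8), np.float64(47.7), np.float64(47.8))
73 853 (np.float64(47.6), np.float64(47.5), np.float64(47.7))
85 1765 (np.float64(45.7), np.float64(45.7), np.float64(45.7))
97 2714 (np.float64(45.7), np.float64(45.7), np.float64(45.7))
109 0 
121 0 
133 0 
145 0 
157 0 
169 0
```

View pics/w10.png

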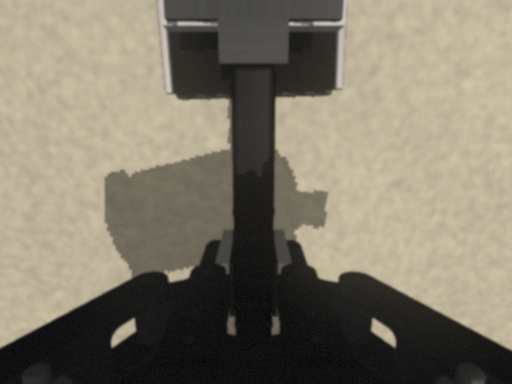

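It's held level, to about 0.01 rad. I'll raise it, turn and retract, then sweep sideways to the front of the polariscope.

```bash
python3 -m jog '[[0,-20,0,0,0],[0,-25,0,0,0],[0,-20,0,0,0],[0,-9,0,0,0.05],[0,0,0,0,0.06],[0,0,0,0,0.06],[0,0,0,0,0.056],[0,0,0,20,0],[0,0,0,35,0],[0,0,0,35,0],[0,0,0,25,0],[0,0,0,0,0]]'; python3 st.py; python3 -m jog '[[0,0,15,0,0],[0,0,30,0,0],[0,0,35,0,0],[0,0,35,0,0],[0,0,35,0,0],[0,0,35,0,0],[0,0,35,0,0],[0,0,35,0,0],[0,0,35,0,0],[0,0,35,0,0]]'; python3 -m jog '[[0,0,35,0,0],[0,0,35,0,0],[0,0,35,0,0],[0,0,20,0,0],[0,0,10,0,0],[0,0,0,0,0],[0,0,0,0,0]]'; python3 st.py
python3 - <<'E'
from h import *
for n in ("scene","top"):
  im,d=env.capture(n);cv2.imwrite(f"pics/{n}11.png",im);np.save(f"pics/{n}11.npy",d)
E
python3 lev.py pics/w11.png
```

```text
t: 16.45
tcp_pos: [0.3717, 0.2476, 0.1156]
ee_rot: [0.462, 1.565, -2.778]
contact_force: [-0.7, -1.1, -1.6]
opening: 0.0145
t 16.45 tcp [0.3717 0.2476 0.1156] yaw -0.0984 xaxis [-0.0053 -0.002  -1.    ] in holder mm [-241.    25.7   79.6] F [-0.7 -1.1 -1.6] open 0.0145
t: 17.45
tcp_pos: [0.3439, -0.0778, 0.1175]
ee_rot: [2.428, 1.569, -0.815]
contact_force: [0.7, -0.4, -2.0]
opening: 0.0143
t: 18.15
tcp_pos: [0.3299, -0.2089, 0.1168]
ee_rot: [-0.824, 1.57, 2.217]
contact_force: [1.0, 0.1, -2.5]
opening: 0.0143
t 18.15 tcp [ 0.3299 -0.2089  0.1168] yaw -0.1009 xaxis [-7.e-04  9.e-04 -1.e+00] in holder mm [-340.1 -421.9   80.8] F [ 1.   0.1 -2.5] open 0.0143
25 606 (np.float64(48.2), np.float64(48.0), np.float64(48.2))
37 664 (np.float64(48.0), np.float64(47.8), np.float64(48.1))
49 718 (np.float64(47.8), np.float64(47.7), np.float64(47.9))
61 756 (np.float64(47.8), np.float64(47.7), np.float64(47.8))
73 840 (np.float64(47.6), np.float64(47.6), np.float64(47.7))
85 1767 (np.float64(45.8), np.float64(45.9), np.float64(45.8))
97 2784 (np.float64(45.8), np.float64(45.8), np.float64(45.8))
109 0 
121 0 
133 0 
145 0 
157 0 
169 0
```

View pics/scene11.png

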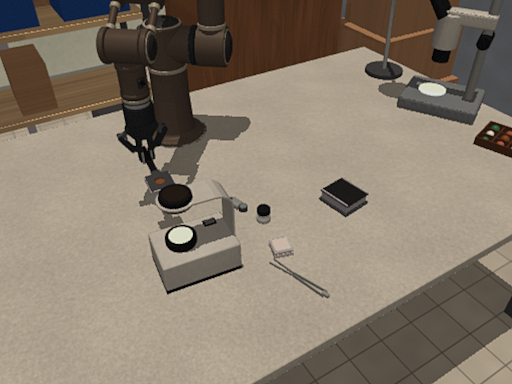

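View pics/top11.png

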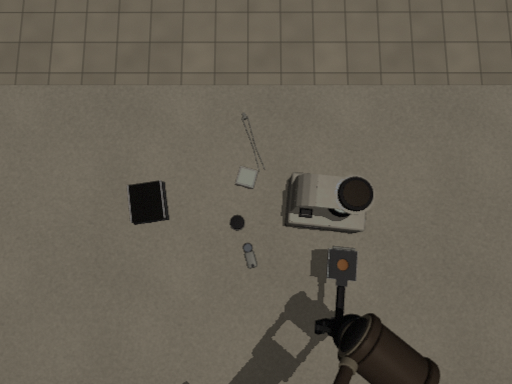

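View pics/w11.png

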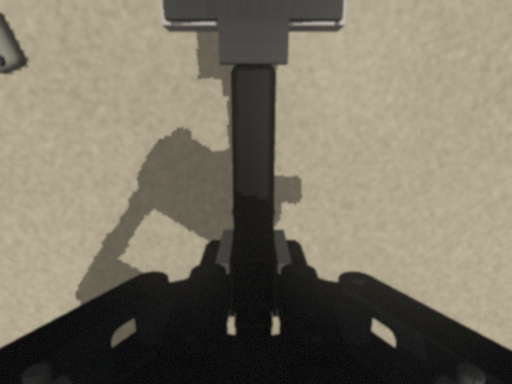

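The holder is in front of the polariscope with the plate at (342,265) in the top view, and the bystanders look unmoved. I'll measure the plate from both cameras and work out the insertion.

Run:
```python
from h import *
s=env.get_state();T=tcpT(s);t=T[:3,3]
pp=[]
for n,b in (("top",(240,300,325,360)),("scene",(165,195,145,175))):
  im=cv2.imread(f"pics/{n}11.png");hsv=cv2.cvtColor(im,cv2.COLOR_BGR2HSV)
  m=((hsv[...,1]>140)&(hsv[...,2]>60)).astype(np.uint8);k=np.zeros_like(m);k[b[0]:b[1],b[2]:b[3]]=1;m*=k
  cs,_=cv2.findContours(m,0,1);c=max(cs,key=cv2.contourArea);M=cv2.moments(m,True);u,v=M["m10"]/M["m00"],M["m01"]/M["m00"]
  z=t[2]+.032+.009
  p=onplane(n,u,v,z);q=p-t;print(n,u,v,M["m00"],p.round(4),"rel",(-q@T[:3,2]).round(4),(-q@T[:3,1]).round(4));pp.append(p)
W=np.array([.602,-.2368])
for p in pp+[np.r_[t[:2]-.1248*T[:2,2],0]]:
  d=np.r_[W-p[:2],0];print("to go tool y,z mm",(1000*d@T[:3,1]).round(1),(1000*d@T[:3,2]).round(1))
# upper & lower ring triangulated, and base yaw from top edges
a=cv2.imread("pics/top11.png")
D=np.load("pics/top11.npy");P=cloud("top",D)
m=(P[...,2]>.07)&(P[...,2]<.1);m[:, :280]=0;m[:,375:]=0;m[:160]=0;m[240:]=0
pts=P[m][:,:2];
xs=pts;r=cv2.minAreaRect((1000*pts).astype(np.float32));print(r)
```

```text
top 342.48387096774195 264.44086021505376 93.0 [ 0.4533 -0.2214  0.1579] rel 0.1239 -0.0009
scene 159.46511627906978 180.48837209302326 43.0 [ 0.4494 -0.2193  0.1579] rel 0.1198 0.0008
to go tool y,z mm 0.7 -149.5
to go tool y,z mm 2.3 -153.6
to go tool y,z mm 1.6 -148.6
((605.7910766601562, -206.7212677001953), (189.65992736816406, 130.79696655273438), 83.87669372558594)
```

The measurements agree: the base outline gives the window centre at (0.6026, -0.2365) and a yaw of -0.107. The holder goes in by 150 mm.

```bash
python3 -m jog '[[0,0,1.3,-8,0],[0,0,0,-16,0],[0,0,0,-20,0],[0,0,0,-20,0],[0,0,0,-20,0],[0,0,0,-16,0],[0,0,0,0,0]]'; python3 st.py; python3 -m jog '[[0,0,0,-12,0],[0,0,0,-12,0],[0,0,0,-10,0],[0,0,0,-8,0],[0,0,0,-5,0],[0,0,0,-3,0],[0,0,0,0,0],[0,0,0,0,0],[0,0,0,0,0],[0,0,0,0,0]]'; python3 st.py
python3 - <<'E'
from h import *
for n in ("scene","top"):
  im,d=env.capture(n);cv2.imwrite(f"pics/{n}12.png",im);np.save(f"pics/{n}12.npy",d)
im=cv2.imread("pics/scene12.png");cv2.imwrite("pics/s12c.png",cv2.resize(im[130:290,110:260],None,fx=3.7,fy=3.7,interpolation=cv2.INTER_CUBIC))
E
python3 lev.py pics/w12.png
```

```text
t: 19.0
tcp_pos: [0.4327, -0.2207, 0.1176]
ee_rot: [2.803, 1.568, -0.436]
contact_force: [0.1, -0.3, -0.9]
opening: 0.0143
t 19.0 tcp [ 0.4327 -0.2207  0.1176] yaw -0.0979 xaxis [ 0.0027 -0.0013 -1.    ] in holder mm [-239.6 -446.5   81.6] F [ 0.1 -0.3 -0.9] open 0.0143
t: 20.0
tcp_pos: [0.479, -0.2255, 0.117]
ee_rot: [-0.328, 1.571, 2.713]
contact_force: [-0.2, -0.4, -1.7]
opening: 0.0142
t 20.0 tcp [ 0.479  -0.2255  0.117 ] yaw -0.1004 xaxis [-3.e-04  1.e-04 -1.e+00] in holder mm [-194.2 -457.2   81. ] F [-0.2 -0.4 -1.7] open 0.0142
25 620 (np.float64(48.1), np.float64(48.0), np.float64(48.2))
37 666 (np.float64(47.9), np.float64(47.8), np.float64(47.9))
49 719 (np.float64(47.8), np.float64(47.8), np.float64(47.9))
61 762 (np.float64(47.8), np.float64(47.7), np.float64(47.9))
73 833 (np.float64(47.7), np.float64(47.6), np.float64(47.7))
85 1765 (np.float64(45.8), np.float64(45.8), np.float64(45.9))
97 1122 (np.float64(45.7), np.float64(45.7), np.float64(45.7))
109 0 
121 0 
133 0 
145 0 
157 0 
169 0
```

View pics/s12c.png

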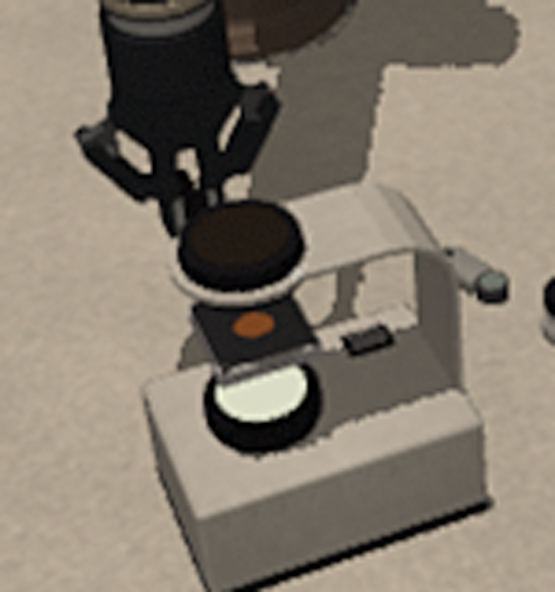

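View pics/top12.png

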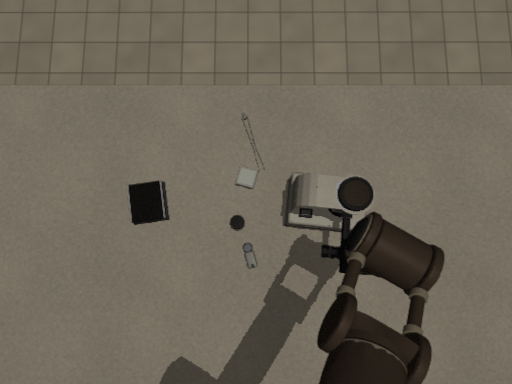

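View pics/w12.png

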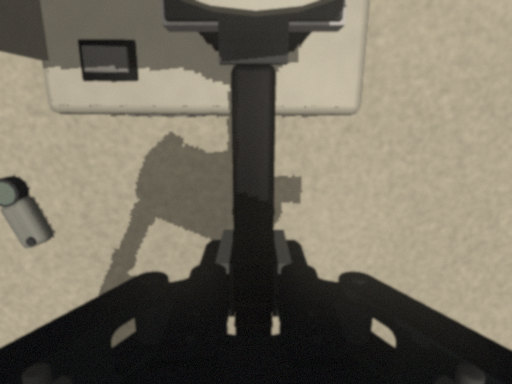

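Run:
```python
from h import *
s=env.get_state();T=tcpT(s)
im,d=env.capture("scene");hsv=cv2.cvtColor(im,cv2.COLOR_BGR2HSV)
m=((hsv[...,1]>140)&(hsv[...,2]>60));m[:205]=0;m[232:]=0;m[:,:160]=0;m[:,200:]=0
v,u=np.nonzero(m);p=onplane("scene",u.mean(),v.mean(),s["tcp_pos"][2]+.041)
print(u.mean(),v.mean(),len(u),p.round(4),"depth z",np.median(cloud("scene",d)[m],0).round(4))
for W in ([.6032,-.2381],[.6026,-.2365],[.601,-.2356]): print("err mm",1000*np.round(p[:2]-W,4))
print("kinematic stone",(T[:3,3]-.1245*T[:3,2])[:2].round(4),"speeds",abs(s["qvel"]).max().round(4),"t",s["t"],"tau",s["tau"].round(1))
```

```text
178.0 217.28333333333333 60 [ 0.6002 -0.236   0.1581] depth z [ 0.602  -0.2365  0.1592]
err mm [-3.   2.1]
err mm [-2.4  0.5]
err mm [-0.8 -0.4]
kinematic stone [ 0.6031 -0.238 ] speeds 0.0063 t 20.15 tau [ -0.  -35.8 -25.    0.1  -0.2   0. ]
```

The plate is within about 3 mm of the windows' centre line and about 48 mm above the lower window. It is level and still, so I'm handing in.

```bash
python3 -m jog '[[0,0,0,0,0],[0,0,0,0,0],[0,0,0,0,0]]'; python3 -c "
from bench import env
print(env.finish_job())"
```

```text
t: 20.5
tcp_pos: [0.4794, -0.2256, 0.1171]
ee_rot: [-0.481, 1.571, 2.561]
contact_force: [-0.4, -0.3, -1.4]
opening: 0.0144
the job is handed in; nothing more can be done
None
```

I snapped the cover shut on the stand, lifted the holder by its handle, and handed in at 20.5 s with the plate held in the polariscope's light. `finish_job()` gives no verdict, so what follows is from my own last checks.

- **Cover:** The downward force rose to 7.7 N and dropped to 0, which fits the catch snapping. After that the cover measured flat, 13–14.5 mm above the holder's underside all along. I didn't measure the cover angle again after lifting, but the plate still showed through the hole in the final scene picture.
- **Grip:** I held the handle about 125 mm from the seat at 80 N, with the fingers 14.4 mm apart.
- **Final position:** The plate is 1–4 mm from the windows' centre line. That range comes from comparing scene-camera and arm-pose estimates of the plate with three estimates of the window centre. It sits about 48 mm above the lower window, tilted about 0.01 rad, and the arm was still.
- **Surroundings:** The wrist force showed only about the weight of the holder, so no sign of touching the polariscope. The bystanders looked unmoved in the top view, though I didn't measure them.

**What disagreed:** the shut fingertips are about 24 mm behind the reported TCP, not at it. Because of that, my first two presses missed the cover without touching it. I corrected for this in the press, the grip and the final heights.

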